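Shut the praline drawer, then present the truffle dish to the bell

TASK

The truffle is already on its serving dish, so first push the praline drawer fully shut. Then take the dish by the wooden bar of its hoop, lift it straight up about 8 cm off the serving board and, over that spot, turn it a quarter turn, whichever way makes its red tab point at the brass bell, keeping the dish level and the truffle untouched in its middle. Finish while still holding the dish there, motionless, level and touching nothing else; leave everything else standing where it is.

Things in the scene. Friction and masses are not known exactly. Their poses are not given: they have to be found in the camera images.
- stock_drawer0 (a joint): opening of the drawer in the small white cabinet (200 deep, 190 wide, 100 mm high, standing on the table to the left, fixed): 0 = fully shut, about 0.05 to 0.09 m at the start. It slides level along the cabinet's own x axis, towards the robot to open; light friction of 1 to 2 N, stays where left, hard stop at 0. Brown praline balls lie inside
- stock_drawer0_handle (a point): middle of the drawer's steel bar handle, a round level bar 11 mm thick and 95 mm long, 62 mm above the table, whose axis stands 35 mm in front of the wooden drawer front. Its x axis points from the handle into the cabinet (the closing direction), z up. The bar can be pushed; the cabinet's top is 100 mm above the table
- board: dark wooden serving board, 200 x 460 x 12 mm, lying fixed on the table, long side along its y axis; origin at the centre of its underside
- board_top (a point): centre of the board's upper face, 12 mm above the table; the dish starts within about 10 mm of it
- dish: loose white round dished plate, 136 mm across, rim about 29 mm high, 0.2 to 0.35 kg. Origin at the centre of its underside, z up; +x points to its red tab. Inside: a small flat spot 12 mm across in the middle, 6 mm above the underside, surrounded by a shallow cone rising 9 degrees out to 48 mm radius, then a steeper rim. A brass hoop rises from the rim at +y and -y (67 mm from the axis, 3.5 mm bar radius) and carries a wooden grip bar over the middle
- dish_grip (a point): centre of the dish's wooden grip bar, straight above the dish's origin by 115 mm: 14 mm wide along the dish's x, 62 mm long along its y, 22 mm high. Pinch it from above across its width; 65 mm of free air lies under it down to the truffle
- dish_tab (a point): the red tab, 34 long x 26 wide x 7 mm, sticking out of the rim along the dish's +x; this point is on its top, 85 mm from the dish's axis
- truffle_center (a point): centre of the loose dark brown truffle, a hard ball 32 mm in diameter, about 20 g, lying in the middle of the dish; it rolls if the dish is tilted or jerked
- bell: brass domed service bell on a black foot, 72 mm across, 52 mm high, loose, standing at one end of the board, about 180 mm from the dish (either end: it changes places with the shaker); origin at the centre of its underside
- shaker: aluminium cocoa shaker with a white cap, 58 mm across, 71 mm high, loose, at the board's other end; origin at the centre of its underside
- jug: steel measuring jug with a handle, 96 mm across, 95 mm high, loose, behind the board; leave alone. Origin at the centre of its underside
- jar: amber jam jar with yellow cap, 64 mm across, 100 mm high, loose, at the back; leave alone. Origin at the centre of its underside
- loaf: brown loaf, 190 x 88 x 60 mm, loose, on the right; leave alone. Origin at the centre of its underside
- tart_ring: thin steel tart ring, 90 mm across, 28 mm high, loose, on the left; leave alone. Origin at the centre of its underside
- truffle: the truffle itself, see truffle_center (this origin lies on its surface and turns as it rolls; use the centre point)
Things that resemble listed ones, but are neither listed nor needed, are in the scene too. Of the things shaped like the shaker, the aluminium one is meant.

How it is judged (in metres and radians):
On the way, in this order (a step that is already met when the one before it is completed fails the run):
1. the drawer is fully shut while the dish still stands on the board (value of joint stock_drawer0 below 0.006 m and z of dish in the frame of board_top below 0.01 m), for 0.2 s.
2. the dish is lifted off the board in the fingers, truffle in the middle (z of dish in the frame of board_top above 0.04 m and horizontal distance between truffle_center and dish below 0.015 m and z of truffle_center in the frame of dish below 0.032 m and contact force between the fingers and dish above 1 N), for 0.2 s.
At the end, for the whole second after the job is handed in: Drawer shut within 6 mm; dish held still, only by its bar (grasp within 45 mm of its centre), 50 to 120 mm above the board and within 45 mm of its centre, tilted under 0.1 rad, tab pointing at the bell (bell centre within 40 mm of the tab's line), truffle within 15 mm of the dish's middle (value of joint stock_drawer0 below 0.006 m and distance between the grasp point and dish_grip below 0.045 m and z of dish in the frame of board_top between 0.05 and 0.12 m and horizontal distance between dish and board_top below 0.045 m and x of bell in the frame of dish above 0.1 m and y of bell in the frame of dish between -0.04 and 0.04 m and angle between dish's own z axis and vertical below 0.1 rad and horizontal distance between truffle_center and dish below 0.015 m and z of truffle_center in the frame of dish below 0.032 m and linear speed of dish below 0.02 m/s and angular speed of dish below 0.15 rad/s and contact force between the fingers and dish above 1 N and contact force between dish and board below 0.1 N and contact force between dish and bell below 0.1 N and contact force between dish and shaker below 0.1 N); the arm keeps its last pose, push and grip.
It fails at once if the truffle rolls more than 30 mm from the middle of the dish (horizontal distance between truffle_center and dish above 0.03 m).
It fails at once if the truffle is touched by the gripper (contact force between any of the fingers, the arm and truffle above 0.3 N).
It fails at once if the dish is tipped by more than 0.25 rad (angle between dish's own z axis and vertical above 0.25 rad).
It fails at once if another thing is moved by more than 20 mm (distance of any of bell, shaker, jug, jar, loaf, tart_ring from where it was at the start of the episode above 0.02 m).
It also fails if it takes over 48 s, if anything falls off the work surface, if the arm or the gripper's body presses on something with over 40 N, if the wrist force passes 120 N, or if a joint passes its speed limit or range.

ROBOT

A 6-joint arm with a two-finger parallel gripper is mounted at the origin on the work surface. World frame = base frame: x ahead of the robot, y to its left, z up, the work surface at z = 0. Lengths are in mm, angles in rad, forces in N, time in s.
With the tool pointing down it reaches from about 350 to 775 mm from the base axis. Payload 7.3 kg.
Tool frame: the origin (TCP) lies at the very end of the fingers, on their centre line; the grasp point (between the pads) lies 19 mm behind it; z points along the fingers, y is the line along which they close (so a half turn about z gives the same grasp; the last joint's range is limited). The gripper opens to 92 mm and grips with 3 to 60 N. Pads are 19 mm wide; open, the fingers measure 130 mm over their backs; the gripper's body (75 mm by 190 mm) begins 47 mm behind the grasp point.
Start: joints at [-1.392, 0.342, 1.524, -0, 1.275, -0.146], TCP at [167.56, -497.563, 226.741] pointing down, gripper open.
Joint ranges: [-2.53, 2.53], [-0.77, 2.02], [0.04, 2.7], [-1, 4.14], [0.28, 2.66], [-3.11, 3.11]. Speed limits (rad/s): [2.57, 2.57, 3.14, 3.14, 3.14, 3.14].

INTERFACE

Orientations are given as [roll, pitch, yaw] about the fixed x, y, z axes, in that order (R = Rz(yaw) Ry(pitch) Rx(roll)).
In Python, from plant import bot gives the robot as it stands.
- The arm moves only by the tool apply_moves, never from a script. Its argument "motion" is text: rows parted by semicolons, each of 4 numbers parted by spaces: the shift along the tool's x, y, z in m, then the turn about the tool's z in degrees. A call has 1 to 8 rows; each row shifts and turns the commanded pose from where the row before left it, along the tool's axes as they then stand; what a row does not reach is not made up. A row lasts 1/8 s, in which the tool goes at most 62.5 mm and 10.7 degrees, less where a joint would pass 70% of its speed; a pose out of reach is approached as far as the arm can. A call with a gripper value outside its range is refused whole. "fingers" is the opening, from -1 (shut) to 1 (fully open), set as the call begins (left out, the last holds). The fingers move at their own pace and stop on an object; the grip force is fixed at half the most. Time passes only in rows, so rows that do not move let the fingers close. It gives the time, the measured TCP pose, the force, the opening and the grip force at its end, in the units of the state.
- bot.get_obs(): the state, without advancing time (a new reading comes with each control period).
- bot.capture(name): name is "side" or "top" or "wrist"; returns a dict with "img" (480x640x3 uint8, blue, green, red), "range_z" (480x640 float32, mm along the optical axis (not along the pixel's ray), 0 where there is no reading), "fx", "fy", "cx", "cy" (pixels), "world_from_camera" (4x4, takes a point from camera to world coordinates); the wrist camera has in their place "mount" (4x4, takes a point from camera to tool coordinates, whose origin is the TCP and whose axes are the flange's). Camera axes: x right, y down, z forward; pixel columns grow to the right and rows downward; lengths in mm; the calibration is good to about 2 mm. A picture is of the moment at which its call begins: read the wrist's pose just before it.
- bot.close_job(): hands the job in; it is judged then, once.
Trained networks look in a picture, given as the dict that the camera call returned (one of the last four; its "shot" number tells which), for a name from the list of things; names that differ only in an ending like _2 or _b are one class to them, and where a whole thing is asked for, a point or a joint stands for the part that bears it (a point fixed in the world has none). Each returns a list of dicts, best first, with "p" (0 to 1); they miss things now and then, are a little off and sometimes report something else, mostly with a low value. They report only what shows in the picture. A call takes as long as a camera call. They do not tell look-alikes from the thing itself.
- bot.cut_out(picture, thing): "pixels" (480x640 bool, what is visible of it) and "point" ([column, row] in pixels, amid what is visible of it).
The state is a dict: "time": time; "joint_positions": joint angles; "dq": joint speeds; "tau": joint torques, N m; "tool_pos": TCP position; "tcp_rot": TCP orientation; "contact_force": force on the tool from outside, world axes, zero at the start; "moment": the same for the moment, N m; "grip_width": finger opening in mm; "finger_force": force on a finger pad.
Only numpy, scipy, OpenCV 4.12 (cv2) and the standard library are available. Lean on these libraries where they do the work, as an engineer would, in place of code of your own. Each camera call takes 0.05 s, during which the arm holds its last target. There are 200 camera calls.

## Working session

There is one attempt and no reset: what is moved stays moved. The work goes in short steps, Python scripts to look and compute and a tool call to move; the robot and the scene stay as the last step left them, time stands still between calls to the robot, and variables do not carry over. Pictures are saved under pics/ and viewed, at most 10 in all, crops included, and the job is handed in when it is done.

Besides the shell and the picture viewer there is one more tool, called after ">>>" as name(argument=value, ...), one argument or row to a line, values as JSON. apply_moves: Moves the arm, as the interface text tells. Its arguments: {"type":"object","properties":{"motion":{"type":"string"},"fingers":{"type":"number"}},"required":["motion"]}

```bash
mkdir -p pics
cat > h.py <<'E'
import numpy as np,cv2
from plant import bot
def w(c,mask):
    v,u=np.nonzero(mask&(c["range_z"]>0)); z=c["range_z"][v,u]
    p=np.stack([(u-c["cx"])/c["fx"]*z,(v-c["cy"])/c["fy"]*z,z,np.ones(len(z))])
    return (np.asarray(c["world_from_camera"])@p)[:3].T
E
python3 - <<'E'
from h import *
for n in("top","side"):
    c=bot.capture(n); cv2.imwrite(f"pics/{n}.png",c["img"])
    for t in("stock_drawer0_handle","stock_drawer0","dish","dish_grip","dish_tab","truffle","bell","shaker","jug","jar","loaf","tart_ring","board"):
        for d in bot.cut_out(c,t)[:3]:
            if d["p"]<.3: continue
            P=w(c,d["pixels"])
            if len(P): print(n,t,round(d["p"],2),np.round(d["point"]),"med",np.median(P,0).round(),"lo",np.percentile(P,3,0).round(),"hi",np.percentile(P,97,0).round())
print(bot.get_obs())
E
```

```text
top stock_drawer0_handle 0.89 [203. 235.] med [524. 310.  53.] lo [451. 223.  13.] hi [574. 382.  92.]
top stock_drawer0 0.68 [206. 233.] med [525. 308.  52.] lo [452. 223.   1.] hi [574. 381.  93.]
top dish 0.61 [339. 236.] med [ 523. -174.   32.] lo [ 465. -229.   17.] hi [ 606. -110.  139.]
top dish_grip 0.76 [339. 236.] med [ 523. -174.   32.] lo [ 465. -229.   18.] hi [ 605. -110.  139.]
top dish_tab 0.98 [340. 237.] med [ 523. -173.   32.] lo [ 465. -228.   18.] hi [ 597. -110.  139.]
top truffle 0.61 [340. 232.] med [ 519. -169.   46.] lo [ 510. -183.   34.] hi [ 527. -155.  127.]
top bell 0.61 [283. 233.] med [533.  15.  44.] lo [504. -15.  12.] hi [570.  48.  58.]
top shaker 0.67 [409. 310.] med [ 276. -394.   69.] lo [ 252. -420.    8.] hi [ 300. -377.   78.]
top shaker 0.52 [394. 245.] med [ 489. -349.   80.] lo [ 466. -375.   15.] hi [ 517. -326.   89.]
top shaker 0.49 [341. 232.] med [ 517. -168.   46.] lo [ 510. -176.   42.] hi [ 523. -158.   55.]
top jug 0.81 [309. 153.] med [829. -71.  24.] lo [ 770. -133.   -3.] hi [863. -26.  97.]
top jar 0.69 [263. 157.] med [795. 
[... 1966 characters left out ...]
 37.  17.]
{'time': 1.4, 'joint_positions': array([-1.39201870e+00,  3.42015522e-01,  1.52407848e+00,  3.35494925e-05,
        1.27540129e+00, -1.46003273e-01]), 'dq': array([ 0.00208435,  0.00158685, -0.0003286 ,  0.00094962,  0.00257583,
       -0.00048297]), 'tau': array([-7.75534663e-04, -4.31130695e+01, -2.44476968e+01,  7.18334620e-02,
        4.83377790e-02, -1.47206885e-05]), 'tool_pos': array([ 167.56276622, -497.57349215,  226.73996843]), 'tcp_rot': array([ 3.14149167e+00, -1.75921948e-05,  3.24771132e-01]), 'contact_force': array([-0.75984434, -0.02600059,  0.11094131]), 'moment': array([-0.00591223, -0.00962331,  0.00943991]), 'finger_force': 0.0, 'grip_width': 91.71753960790521}
```

Run:
```python
import cv2
a=cv2.imread("pics/top.png");b=cv2.imread("pics/side.png")
cv2.imwrite("pics/topc.png",cv2.resize(a[120:345,130:430],(800,600),interpolation=cv2.INTER_CUBIC))
cv2.imwrite("pics/sidec.png",cv2.resize(b[120:420,170:470],(600,600),interpolation=cv2.INTER_CUBIC))
```

```text
(no output)
```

View pics/topc.png

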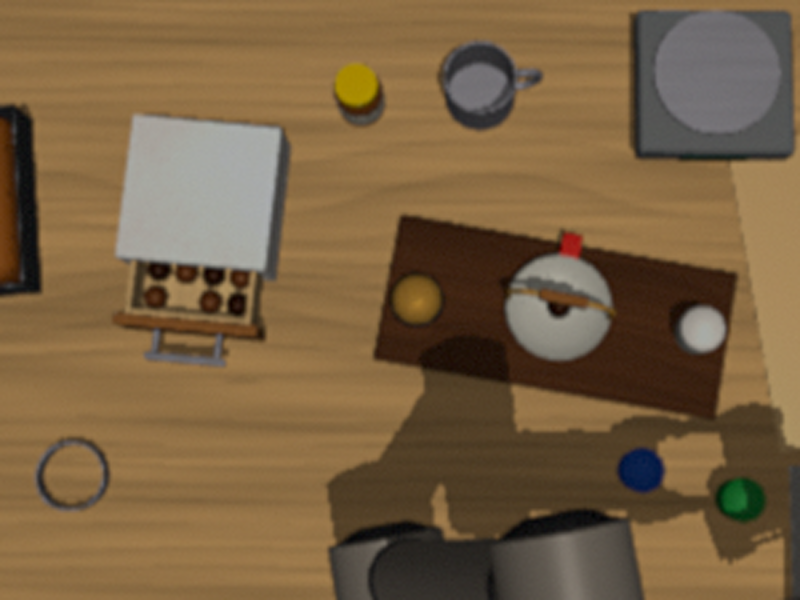

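View pics/sidec.png

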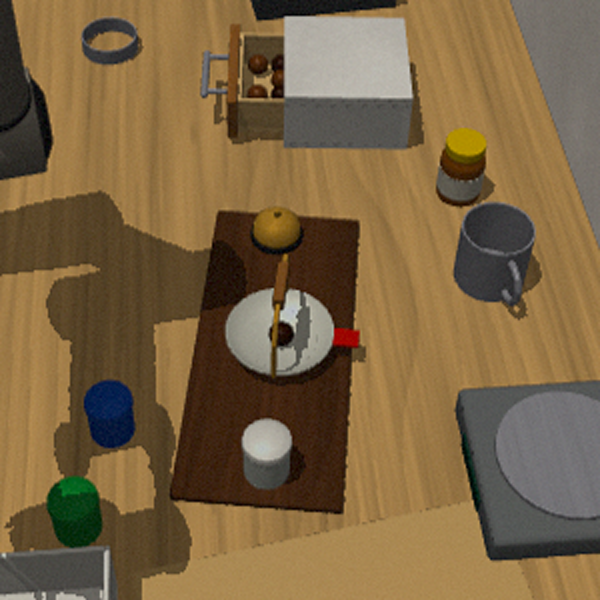

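The pictures show the bell at the board's left (+y) end, top crop (417,300), and the aluminium shaker at the other end (702,328). The blue (640,470) and green (740,498) ones are look-alikes; only the grey one with the white cap fits "aluminium", and it doesn't need touching. The tab (571,245) points to +x, so the dish needs about +90° of turn. The drawer's handle is at (185,358). Next I measure exactly.

Run:
```python
from h import *
def rect(P):
    r=cv2.minAreaRect(P[:,:2].astype(np.float32)); return np.round(r[0]),np.round(r[1]),round(r[2],1)
for n in("top","side"):
    c=bot.capture(n); full=np.ones((480,640),bool)
    H,W=np.mgrid[:480,:640]; z=np.where(c["range_z"]>0,c["range_z"],1)
    A=np.stack([(W-c["cx"])/c["fx"]*z,(H-c["cy"])/c["fy"]*z,z,np.ones_like(z)],-1)@np.asarray(c["world_from_camera"]).T
    X,Y,Z=A[...,0],A[...,1],A[...,2]
    b,g,r=[c["img"][...,i].astype(int) for i in range(3)]
    box=lambda x0,x1,y0,y1,z0,z1:A[(X>x0)&(X<x1)&(Y>y0)&(Y<y1)&(Z>z0)&(Z<z1)][:,:3]
    cab=box(440,800,180,440,93,110); print(n,"cabtop",len(cab),rect(cab))
    hd=box(330,440,200,400,45,80); print(" handle region",rect(hd),len(hd),np.percentile(hd,[2,50,98],axis=0).round().tolist())
    near=hd[hd[:,0]<np.percentile(hd[:,0],40)]; print(" near",rect(near),near.mean(0).round())
    red=A[(r>130)&(g<50)&(b<50)&(X>540)&(X<660)&(Y<-80)&(Y>-260)][:,:3]; print(" tab",np.median(red,0).round(),len(red))
    gr=box(440,620,-270,-80,112,140); print(" grip",rect(gr),gr.mean(0).round(),len(gr))
    wood=gr[np.abs(gr[:,1]-gr[:,1].mean())<40]; print(" slope deg dx/dy",np.degrees(np.arctan(np.polyfit(gr[:,1],gr[:,0],1)[0])).round(1))
    wh=A[(np.min([r,g,b],0)>110)&(X>430)&(X<620)&(Y>-260)&(Y<-80)&(Z<60)&(Z>14)][:,:3]
    (cx,cy),rad=cv2.minEnclosingCircle(wh[:,:2].astype(np.float32)); print(" plate",round(cx),round(cy),round(rad))
    be=box(480,600,-40,70,20,65);(cx,cy),rad=cv2.minEnclosingCircle(be[:,:2].astype(np.float32)); print(" bell",round(cx),round(cy),round(rad))
```

```text
top cabtop 2960 (array([622., 296.]), array([192., 270.]), 84.7)Traceback (most recent call last):
  File "<stdin>", line 12, in <module>
    return _quantile_unchecked(
        a, q, axis, out, overwrite_input, method, keepdims, weights)
    return _ureduce(a,
                    func=_quantile_ureduce_func,
    ...<5 lines>...
                    overwrite_input=overwrite_input,
                    method=method)
    r = func(a, **kwargs)
    result = _quantile(arr,
                       quantiles=q,
    ...<2 lines>...
                       out=out,
                       weights=wgt)
    slices_having_nans = np.isnan(arr[-1, ...])
                                  ~~~^^^^^^^^^
IndexError: index -1 is out of bounds for axis 0 with size 0
```

```bash
cat > m.py <<'E'
from h import *
def rect(P):
    r=cv2.minAreaRect(P[:,:2].astype(np.float32)); return np.round(r[0]),np.round(r[1]),round(r[2],1)
for n in("top","side"):
    c=bot.capture(n)
    H,W=np.mgrid[:480,:640]; z=np.where(c["range_z"]>0,c["range_z"],1)
    A=np.stack([(W-c["cx"])/c["fx"]*z,(H-c["cy"])/c["fy"]*z,z,np.ones_like(z)],-1)@np.asarray(c["world_from_camera"]).T
    X,Y,Z=A[...,0],A[...,1],A[...,2]
    b,g,r=[c["img"][...,i].astype(int) for i in range(3)]
    box=lambda x0,x1,y0,y1,z0,z1:A[(X>x0)&(X<x1)&(Y>y0)&(Y<y1)&(Z>z0)&(Z<z1)][:,:3]
    wh=np.min([r,g,b],0)>120
    cab=A[wh&(X>440)&(X<800)&(Y>180)&(Y<440)&(Z>93)&(Z<112)][:,:3]; print(n,"cabtop",rect(cab))
    hm=(X>400)&(X<500)&(Y>200)&(Y<400)&(Z>45)&(Z<80)&(r-b<15); hd=A[hm][:,:3]
    if len(hd): print(" handle",rect(hd),len(hd),np.percentile(hd,[2,50,98],axis=0).round().tolist())
    wd=A[(X>400)&(X<560)&(Y>200)&(Y<400)&(Z>70)&(Z<100)&(r-b>30)][:,:3]; print(" wood",rect(wd))
    red=A[(r>130)&(g<60)&(b<60)&(X>540)&(X<660)&(Y<-80)&(Y>-260)][:,:3]; print(" tab",np.median(red,0).round(),len(red))
    gr=box(440,620,-270,-80,112,145); print(" grip",rect(gr),gr.mean(0).round(),len(gr),np.degrees(np.arctan(np.polyfit(gr[:,1],gr[:,0],1)[0])).round(1))
    p=A[wh&(X>430)&(X<620)&(Y>-260)&(Y<-80)&(Z<60)&(Z>14)][:,:3]
    (cx,cy),rad=cv2.minEnclosingCircle(p[:,:2].astype(np.float32)); print(" plate",round(cx),round(cy),round(rad))
    be=box(480,600,-40,70,20,65);(cx,cy),rad=cv2.minEnclosingCircle(be[:,:2].astype(np.float32)); print(" bell",round(cx),round(cy),round(rad))
E
python3 m.py
```

```text
top cabtop (array([664., 292.]), array([192., 186.]), 84.4)
 handle (array([469., 308.]), array([98., 38.]), 84.7) 103 [[447.0, 265.0, 59.0], [457.0, 311.0, 67.0], [489.0, 355.0, 77.0]]
 wood (array([502., 307.]), array([184., 116.]), 90.0)
 tab [ 607. -187.   41.] 50
 grip (array([ 523., -170.]), array([120.,  15.]), 79.6) [ 523. -168.  133.] 122 11.1
 plate 527 -170 64
 bell 541 11 65
side cabtop (array([663., 295.]), array([203., 184.]), 85.0)
 handle (array([465., 306.]), array([99., 36.]), 84.6) 103 [[446.0, 260.0, 58.0], [455.0, 304.0, 66.0], [483.0, 354.0, 72.0]]
 wood (array([525., 303.]), array([188.,  79.]), 86.2)
 tab [ 606. -186.   42.] 99
 grip (array([ 523., -173.]), array([115.,  14.]), 78.2) [ 522. -180.  133.] 195 11.6
 plate 525 -168 71
 bell 524 19 53
```

>>> apply_moves(
  motion="0 0 0 8; 0 0 0 8; 0 0 0 7.9; 0.04 -0.04 0 0; 0.04 -0.04 0 0; 0.04 -0.04 0 0; 0.04 -0.04 0 0; 0.04 -0.04 0 0",
  fingers=-1,
)

```text
time: 2.55
tool_pos: [386.4, -315.6, 226.9]
tcp_rot: [3.141, -0.0, -0.093]
contact_force: [0.6, 0.3, -0.8]
grip_width: 16.1
finger_force: 0.0
```

>>> apply_moves(
  motion="-0.003 -0.055 0 0; -0.003 -0.055 0 0; -0.003 -0.055 0 0; -0.003 -0.055 0 0; -0.003 -0.055 0 0; -0.003 -0.055 0 0; -0.003 -0.055 0 0; -0.003 -0.055 0 0",
)

```text
time: 3.55
tool_pos: [401.8, 125.3, 227.0]
tcp_rot: [-3.142, -0.001, -0.092]
contact_force: [1.1, 0.2, 1.0]
grip_width: 0.2
finger_force: 0.0
```

>>> apply_moves(
  motion="-0.003 -0.047 0 0; -0.003 -0.047 0 0; -0.003 -0.047 0 0; -0.003 -0.047 0 0; 0 0 0.05 0; 0 0 0.05 0; 0 0 0.05 0; 0 0 0 0",
)

```text
time: 4.55
tool_pos: [404.9, 310.5, 73.8]
tcp_rot: [3.137, 0.007, -0.092]
contact_force: [0.3, 0.6, 0.6]
grip_width: 0.7
finger_force: 0.0
```

>>> apply_moves(
  motion="0 0 0.028 0; 0 0 0 0; 0.02 0 0 0; 0.015 0 0 0; 0.015 0 0 0; 0.01 0 0 0; 0.01 0 0 0; 0.01 0 0 0",
)

```text
time: 5.55
tool_pos: [487.3, 304.3, 48.6]
tcp_rot: [3.141, 0.0, -0.092]
contact_force: [-1.6, 0.5, 0.6]
grip_width: 0.4
finger_force: 0.7
```

Run:
```python
from h import *
c=bot.capture("side"); cv2.imwrite("pics/s2.png",cv2.resize(c["img"][90:270,230:430],(667,600),interpolation=cv2.INTER_CUBIC))
```

```text
(no output)
```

View pics/s2.png

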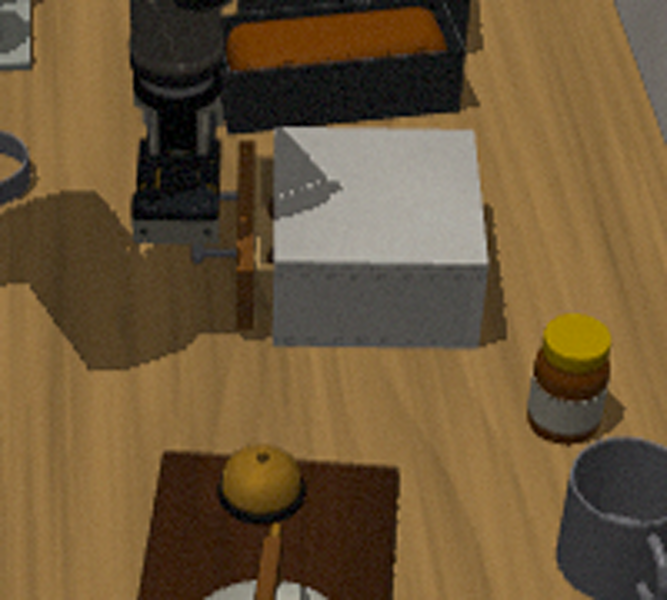

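The handle is pushed cleanly: the drawer front (crop x≈255) is about 15–20 mm from the cabinet's face (x≈275). I keep pushing until the stop shows in the force.

>>> apply_moves(
  motion="0.006 0 0 0; 0.004 0 0 0; 0.003 0 0 0; 0.002 0 0 0",
)

```text
time: 6.1
tool_pos: [501.7, 303.0, 48.5]
tcp_rot: [3.141, 0.0, -0.092]
contact_force: [-0.8, 0.1, -0.9]
grip_width: 0.5
finger_force: 0.5
```

>>> apply_moves(
  motion="0.002 0 0 0; 0.002 0 0 0; 0.001 0 0 0; 0 0 0 0",
)

```text
time: 6.6
tool_pos: [504.6, 302.6, 48.5]
tcp_rot: [3.14, 0.004, -0.092]
contact_force: [-8.1, 0.5, 3.7]
grip_width: 0.7
finger_force: 4.0
```

>>> apply_moves(
  motion="0.001 0 0 0; 0 0 0 0; 0 0 0 0",
)

```text
time: 6.98
tool_pos: [504.7, 302.7, 48.5]
tcp_rot: [3.14, 0.006, -0.092]
contact_force: [-10.3, 1.4, 6.2]
grip_width: 0.6
finger_force: 5.6
```

>>> apply_moves(
  motion="-0.02 0 0 0; -0.03 0 0 0; 0 0 -0.06 0; 0 0 -0.06 0; 0 0 -0.06 0; 0.011 0.052 0 0; 0.011 0.052 0 0; 0.011 0.052 0 0",
  fingers=1,
)

```text
time: 7.98
tool_pos: [476.9, 147.2, 229.3]
tcp_rot: [-3.141, -0.002, -0.092]
contact_force: [1.2, 0.2, -0.2]
grip_width: 76.0
finger_force: 0.0
```

>>> apply_moves(
  motion="0.011 0.052 0 0; 0.011 0.052 0 0; 0.011 0.052 0 0; 0.011 0.052 0 0; 0.011 0.052 0 0; 0.011 0.052 0 0; 0 0 0 -10.5; 0 0 0 -10.5",
)

```text
time: 8.98
tool_pos: [513.6, -169.3, 228.8]
tcp_rot: [3.141, -0.001, 0.278]
contact_force: [0.2, 0.2, -0.4]
grip_width: 91.9
finger_force: 0.0
```

>>> apply_moves(
  motion="0 0 0 -10.5; 0 0 0 -10.5; 0 0 0 -10.5; 0 0 0 -10.5; 0 0 0 -10.5; 0 0 0 -10.4; 0 0 0 0; 0 0 0 0",
)

```text
time: 9.98
tool_pos: [513.6, -168.2, 228.9]
tcp_rot: [3.141, 0.0, 1.368]
contact_force: [-0.1, 0.4, -0.2]
grip_width: 92.2
finger_force: 0.0
```

```bash
cat > wr.py <<'E'
from h import *
from scipy.spatial.transform import Rotation as R
o=bot.get_obs(); c=bot.capture("wrist")
T=np.eye(4);T[:3,:3]=R.from_euler("xyz",o["tcp_rot"]).as_matrix();T[:3,3]=o["tool_pos"]
c["world_from_camera"]=T@np.asarray(c["mount"])
print(o["tool_pos"].round(1),np.degrees(o["tcp_rot"]).round(1),o["joint_positions"].round(2),o["grip_width"])
P=w(c,np.ones((480,640),bool))
k=(abs(P[:,0]-524)<100)&(abs(P[:,1]+171)<100)
Q=P[k]; g=Q[(Q[:,2]>126)&(Q[:,2]<150)]
if len(g): print("grip",cv2.minAreaRect(g[:,:2].astype(np.float32)),g.mean(0).round(1),np.percentile(g[:,2],[5,95]))
i=c["img"].astype(int); red=(i[...,2]>120)&(i[...,1]<60)&(i[...,0]<60)
r=w(c,red); print("tab",len(r),np.median(r,0).round(1) if len(r) else "")
tr=[d for d in bot.cut_out(c,"truffle") if d["p"]>.3]
for d in tr: print("truffle",round(d["p"],2),np.round(d["point"]),np.median(w(c,d["pixels"]),0).round(1))
import sys
cv2.imwrite(f"pics/{sys.argv[1]}.png",c["img"])
E
python3 wr.py w1; python3 m.py | grep -v wood
```

```text
[ 513.6 -168.2  228.9] [180.    0.   78.4] [-0.46  0.37  1.48 -0.    1.29 -0.26] 92.18952058721702
grip ((524.971435546875, -169.7053680419922), (108.16309356689453, 13.982120513916016), 78.43985748291016) [ 525.5 -166.4  136. ] [126.829215   139.59852017]
tab 738 [ 609.3 -187.1   42.2]
truffle 0.57 [322. 201.] [ 517.9 -167.5   42.9]
top cabtop (array([664., 292.]), array([192., 185.]), 84.8)
 tab [nan nan nan] 0
 grip (array([ 532., -131.]), array([20.,  8.]), 74.1) [ 531. -132.  129.] 14 9.6
 plate 499 -123 10
 bell 541 14 60
side cabtop (array([684., 294.]), array([200., 143.]), 84.5)
 tab [ 606. -185.   42.] 95
 grip (array([ 524., -173.]), array([118.,  14.]), 78.6) [ 522. -180.  133.] 198 11.8
 plate 523 -169 69
 bell 525 -3 51
  return _methods._mean(a, axis=axis, dtype=dtype,
  ret = um.true_divide(
```

View pics/w1.png

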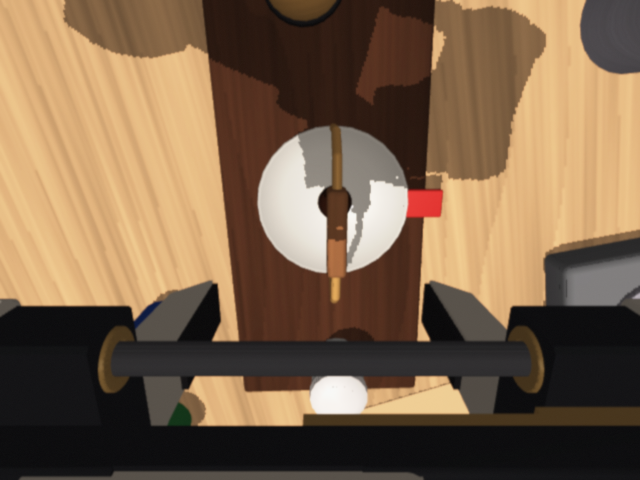

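The bar runs along the wrist picture's vertical at column 335, with its middle at about (337,225). It lies square to the fingers, the tab is at right (425,203), the truffle is in the middle and the bell is at the top (303,5). Descend over the bar.

>>> apply_moves(
  motion="0 0.0115 0 0; 0 0 0.03 0; 0 0 0.03 0; 0 0 0.03 0; 0 0 0.02 0; 0 0 0.01 0; 0 0 0 0; 0 0 0 0",
)

```text
time: 11.18
tool_pos: [525.4, -170.6, 109.6]
tcp_rot: [3.14, 0.0, 1.372]
contact_force: [-1.1, -0.4, 0.0]
grip_width: 92.1
finger_force: 0.0
```

```bash
python3 wr.py w2
```

```text
[ 525.4 -170.6  109.6] [179.9   0.   78.6] [-0.45  0.51  1.61 -0.    1.02 -0.25] 92.07871896561947
grip ((527.0570678710938, -161.69210815429688), (89.12005615234375, 94.49945068359375), 35.69712448120117) [ 527.3 -159.9  136.9] [127.08040355 147.58330207]
tab 1693 [ 607.8 -184.6   42.2]
truffle 0.73 [333. 237.] [ 535.4 -163.7   43. ]
```

View pics/w2.png

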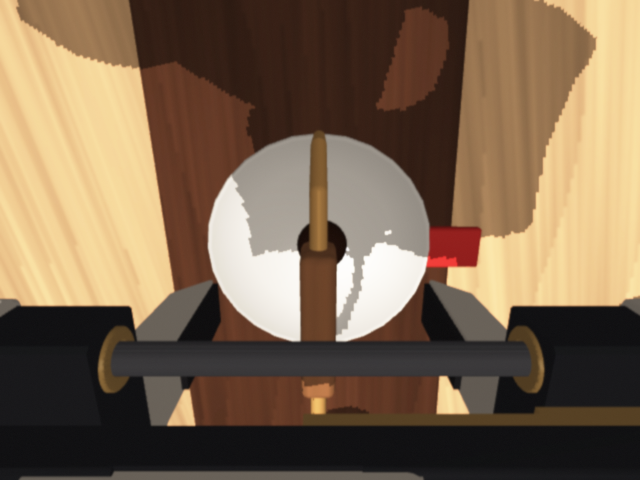

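The bar (column 319) is centred between the fingers (214 and 428), and the truffle sits in the middle.

>>> apply_moves(
  motion="0 0 0 0; 0 0 0 0; 0 0 0 0; 0 0 0 0; 0 0 0 0; 0 0 0 0; 0 0 0 0",
  fingers=-0.62,
)

```text
time: 12.15
tool_pos: [524.7, -170.3, 108.7]
tcp_rot: [3.142, 0.0, 1.372]
contact_force: [-0.2, 0.3, -1.1]
grip_width: 26.2
finger_force: 0.0
```

>>> apply_moves(
  motion="0 0 0 0; 0 0 0 0; 0 0 0 0; 0 0 0 0",
  fingers=-0.8,
)

```text
time: 12.65
tool_pos: [524.6, -170.3, 108.6]
tcp_rot: [-3.141, 0.0, 1.372]
contact_force: [-0.2, -0.4, 0.2]
grip_width: 13.8
finger_force: 30.0
```

>>> apply_moves(
  motion="0 0 -0.001 0; 0 0 -0.002 0; 0 0 -0.003 0; 0 0 -0.004 0; 0 0 -0.005 0; 0 0 -0.006 0; 0 0 -0.006 0; 0 0 -0.006 0",
)

```text
time: 13.65
tool_pos: [524.7, -170.3, 142.2]
tcp_rot: [3.141, 0.0, 1.372]
contact_force: [1.4, -0.2, -2.8]
grip_width: 13.8
finger_force: 30.0
```

>>> apply_moves(
  motion="0 0 -0.006 0; 0 0 -0.006 0; 0 0 -0.006 0; 0 0 -0.006 0; 0 0 -0.006 0; 0 0 -0.006 0; 0 0 -0.005 0; 0 0 -0.004 0",
)

```text
time: 14.65
tool_pos: [524.7, -170.3, 187.0]
tcp_rot: [3.141, 0.0, 1.372]
contact_force: [0.3, 0.9, -3.6]
grip_width: 14.0
finger_force: 30.0
```

>>> apply_moves(
  motion="0 0 -0.003 0; 0 0 -0.002 0; 0 0 -0.001 0; 0 0 0 0; 0 0 0 0; 0 0 0 0",
)

```text
time: 15.4
tool_pos: [524.7, -170.3, 192.6]
tcp_rot: [-3.141, 0.0, 1.372]
contact_force: [-0.9, -0.0, -2.9]
grip_width: 13.7
finger_force: 30.0
```

```bash
python3 wr.py w3
```

```text
[ 524.7 -170.3  192.6] [-180.     0.    78.6] [-0.45  0.42  1.5  -0.    1.22 -0.25] 13.71080440501628
grip ((543.37109375, -156.8905792236328), (108.17828369140625, 166.79669189453125), 79.23775482177734) [ 559.4 -162.5  127. ] [126.05501891 130.25062519]
tab 1782 [ 606.9 -185.4  126. ]
truffle 0.57 [336. 238.] [ 535.6 -163.6  126.8]
```

View pics/w3.png

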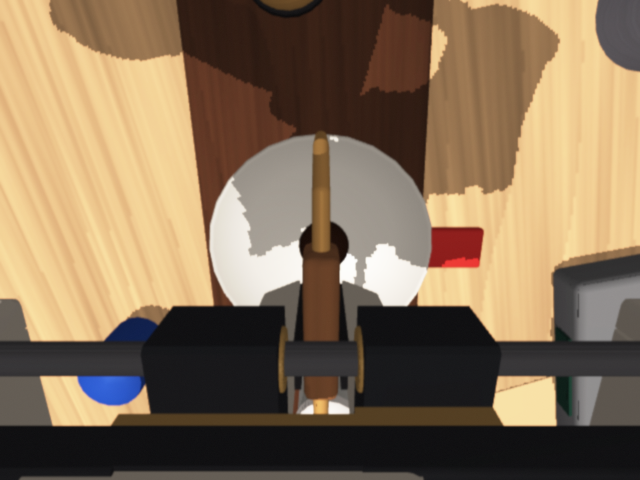

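The dish is level, held in the middle, and the truffle is at (324,242) in its centre. Now I turn it by about −98° about tool z, which is anticlockwise from above, towards the bell.

>>> apply_moves(
  motion="0 0 0 -0.5; 0 0 0 -1; 0 0 0 -1.5; 0 0 0 -2; 0 0 0 -2.5; 0 0 0 -3; 0 0 0 -3; 0 0 0 -3",
)

```text
time: 16.5
tool_pos: [524.7, -170.3, 192.7]
tcp_rot: [-3.142, 0.0, 1.663]
contact_force: [-0.6, -0.6, -2.7]
grip_width: 14.4
finger_force: 30.0
```

>>> apply_moves(
  motion="0 0 0 -3; 0 0 0 -3; 0 0 0 -3; 0 0 0 -3; 0 0 0 -3; 0 0 0 -3; 0 0 0 -3; 0 0 0 -3",
)

```text
time: 17.5
tool_pos: [524.7, -170.3, 192.7]
tcp_rot: [3.142, 0.0, 2.082]
contact_force: [0.4, -0.5, -3.1]
grip_width: 13.6
finger_force: 30.0
```

>>> apply_moves(
  motion="0 0 0 -3; 0 0 0 -3; 0 0 0 -3; 0 0 0 -3; 0 0 0 -3; 0 0 0 -3; 0 0 0 -3; 0 0 0 -3",
)

```text
time: 18.5
tool_pos: [524.7, -170.3, 192.7]
tcp_rot: [-3.142, 0.0, 2.501]
contact_force: [-0.9, -0.0, -3.7]
grip_width: 13.6
finger_force: 30.0
```

>>> apply_moves(
  motion="0 0 0 -3; 0 0 0 -3; 0 0 0 -3; 0 0 0 -3; 0 0 0 -3; 0 0 0 -3; 0 0 0 -3; 0 0 0 -3",
)

```text
time: 19.5
tool_pos: [524.7, -170.3, 192.7]
tcp_rot: [-3.142, 0.0, 2.92]
contact_force: [0.5, 0.0, -3.7]
grip_width: 13.9
finger_force: 30.0
```

>>> apply_moves(
  motion="0 0 0 -2.5; 0 0 0 -2.5; 0 0 0 -2; 0 0 0 -1.5; 0 0 0 -1; 0 0 0 0; 0 0 0 0; 0 0 0 0",
)

```text
time: 20.5
tool_pos: [524.7, -170.3, 192.7]
tcp_rot: [-3.142, -0.0, 3.082]
contact_force: [0.0, 0.9, -3.3]
grip_width: 13.9
finger_force: 30.0
```

```bash
python3 wr.py w4
python3 - <<'E'
from h import *
o=bot.get_obs();print(o["dq"].round(3),o["contact_force"].round(1),o["finger_force"])
c=bot.capture("side")
for t in("bell","dish"):
    for d in bot.cut_out(c,t)[:1]: P=w(c,d["pixels"]);print(t,d["p"],np.percentile(P,[2,98],axis=0).round())
b,g,r=[c["img"][...,i].astype(int) for i in range(3)]
P=w(c,(r>110)&(g<50)&(b<50)); k=(P[:,0]>400)&(P[:,0]<650)&(P[:,1]<20)&(P[:,1]>-270)&(P[:,2]>60)
print("tab",k.sum(),np.median(P[k],0).round())
a=cv2.resize(c["img"][90:390,170:470],(400,400));e=cv2.resize(cv2.imread("pics/w4.png"),(400,300))
cv2.imwrite("pics/fin.png",np.hstack([a,np.vstack([e,np.zeros((100,400,3),np.uint8)])]))
E
```

```text
[ 524.7 -170.3  192.7] [-180.    -0.   176.6] [-0.45  0.42  1.5  -0.    1.22 -1.96] 13.863614615776932
grip ((508.9264831542969, -154.9696807861328), (167.068603515625, 108.80596923828125), 86.72492218017578) [ 511.2 -143.3  127. ] [126.051075   130.14244647]
tab 1841 [528.1 -87.9 126. ]
truffle 0.75 [336. 238.] [ 517.3 -162.   127.2]
[-0.001 -0.001 -0.001  0.001  0.002 -0.   ] [ 0.5 -0.5 -3.3] 29.99872237443924
dish 0.77 [[ 457. -231.   60.]
 [ 590. -121.  203.]]
tab 0 [nan nan nan]
  return _methods._mean(a, axis=axis, dtype=dtype,
  ret = um.true_divide(
```

View pics/fin.png

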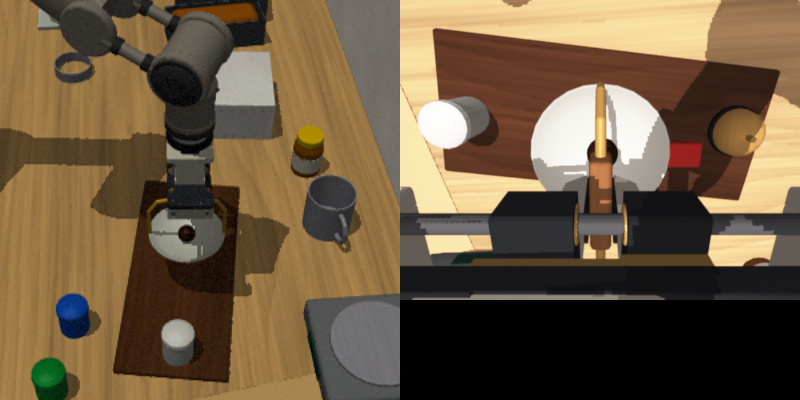

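Run:
```python
from h import *
from scipy.spatial.transform import Rotation as R
o=bot.get_obs(); c=bot.capture("wrist")
T=np.eye(4);T[:3,:3]=R.from_euler("xyz",o["tcp_rot"]).as_matrix();T[:3,3]=o["tool_pos"]
c["world_from_camera"]=T@np.asarray(c["mount"])
P=w(c,np.ones((480,640),bool)); k=(abs(P[:,0]-535)<60)&(P[:,1]>-40)&(P[:,1]<70)&(P[:,2]>22)&(P[:,2]<70); Q=P[k]
print("bell",Q.min(0),Q.max(0),Q[Q[:,2]>58].mean(0))
t=bot.capture("top"); cv2.imwrite("pics/t2.png",np.hstack([cv2.resize(t["img"][150:270,160:250],(450,600),interpolation=cv2.INTER_CUBIC)]))
```

```text
bell [503.13166836 -17.89929837  22.06520903] [568.32813193  46.49899028  66.33334962] [536.54064543  15.30065821  63.09527351]
```

View pics/t2.png

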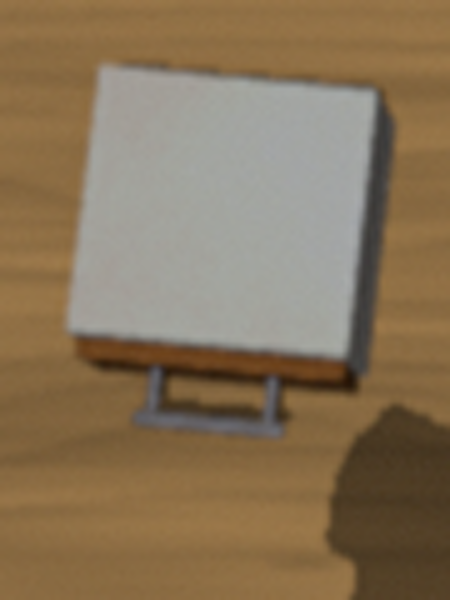

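The drawer is shut, with its front flush on the cabinet at crop row ≈350. The bell is at (536,15), within 5 mm of the tab's line, and everything is at rest.

```bash
python3 -c "
from plant import bot
print(bot.close_job())"
```

```text
the job is handed in; nothing more can be done
None
```

I handed the job in with the drawer shut and the dish held still and level about 84 mm above the board, its red tab pointing at the bell and the truffle still in the middle; no verdict came back.

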